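Put a measuring cylinder on the inspection light and pull it on

TASK

The empty measuring cylinder is to be checked for cracks: set it gently upright in the middle of the round plate on top of the inspection light, its whole foot on the plate, and let it stand there free without wobbling. Then switch the light on by pulling its black spring knob straight out past the click, so that it stays out when you let go. Keep the cylinder upright all the time and leave the conical flask, beaker and white bottle where they stand.

Things in the scene. Friction and masses are not known exactly. Their poses are not given: they have to be found in the camera images.
- measuring_cylinder: Clear glass measuring cylinder, about 0.09 kg, standing upright on the counter: round tube 28 mm in diameter, 190 mm tall over all, on a six-sided foot 54 x 62 mm and 8 mm thick. Origin at the centre of the foot's underside, z up along the tube. Grip the tube anywhere between 20 and 185 mm above the foot.
- inspection_light: Fixed low grey box, 160 mm deep (x), 170 mm wide (y), top at 72 mm; on it a round white plate 90 mm in diameter, 3 mm proud (75 mm above the counter). Origin: centre of the underside; z up. The front with the controls faces its own -x (towards the robot, turned by its yaw). The flat grey dimmer disc on the front (24 mm wide, 9 mm proud, at its y = -40 mm) is fixed and not used.
- plate_center (a point): Centre of the upper surface of the inspection light's round plate, 25 mm behind the box's origin; axes as the box.
- knob_grip (a point): Centre of the pull knob's head; moves with it; axes as the box. The knob stands level out of the box's front at the box's y = +35 mm, axis 45 mm above the counter: black round head 26 mm in diameter, 26 mm long (+-13 mm about this point along x) on a steel stem 12 mm thick, 12 mm of it bare between box and head when in. Pinch it from above across the head.
- light_knob (a joint): Travel of the pull knob, m: 0 = in (off), grows as it is pulled straight out along the box's own -x to a stop at 0.014 = out (on). It only slides. A spring clicks over at half travel (0.007): released below that it springs back in, above it it snaps to the outer stop and stays. Pulling takes about 6 N.
- conical_flask: Bystander: glass conical flask, 62 mm in diameter, 103 mm tall, standing loose. Origin at the centre of its underside, z up. To be left alone.
- beaker: Bystander: glass beaker, 54 mm in diameter, 68 mm tall, standing loose. Origin at the centre of its underside, z up. To be left alone.
- bottle: Bystander: square white plastic bottle with a black cap, 56 x 56 mm, 123 mm tall, standing loose on the counter. Origin at the centre of its underside, z up. To be left alone.
There are look-alikes about, which are no part of the job. Of the things that look like the measuring_cylinder, the middle-sized one is meant.

How it is judged:
By the outcome, as a careful person would: the job done as asked, in the order asked, and still so for the second after the job is handed in, with the robot touching nothing.
It also fails if it takes over 51 s, if anything falls off the work surface, if the arm or the gripper's body presses on something with over 40 N, if the wrist force passes 120 N, or if a joint passes its speed limit or range.

ROBOT

A 6-joint arm with a two-finger parallel gripper is mounted at the origin on a cart in front of the work surface, level with it; the furniture and walls round the work are solid. World frame = base frame: x ahead of the robot, y to its left, z up, the work surface at z = 0. Lengths are in m, angles in degrees, forces in N, time in s.
With the tool pointing down it reaches from about 0.3 to 0.85 m from the base axis. Payload 5.4 kg.
Tool frame: the origin (TCP) lies midway between the tips of the shut fingers; the grasp point (between the pads) lies 19 mm behind it (r.tcp_to_grasp is the distance from the TCP to the grasp point, in m); z points along the fingers, y is the direction in which the jaws open and shut (so a half turn about z gives the same grasp; the last joint's range is limited). The gripper opens to 85 mm and grips with 20 to 120 N. Pads are 22 mm wide; open, the fingers measure 114 mm over their backs; the gripper's body (76 mm by 85 mm) begins 54 mm behind the grasp point. The pads swing forward as they close: fully open they stand 13 mm farther back than shut.
Start: joints at [53.394, 9.076, 91.501, -0, 79.423, -12.038], TCP at [0.239, 0.523, 0.231] pointing down, gripper open.
Joint ranges: [-166.64, 166.64], [-54.1, 131.32], [10.49, 154.53], [-73.88, 253.88], [9.74, 151.15], [-171.62, 171.62]. Speed limits (degrees/s): [147.25, 147.25, 180, 180, 180, 180].

INTERFACE

Orientations are given as [roll, pitch, yaw] about the fixed x, y, z axes, in that order (R = Rz(yaw) Ry(pitch) Rx(roll)).
In Python, from cell import r gives the robot as it stands.
- The arm moves only by the shell command python3 -m creep 'ROWS' [FORCE]. ROWS is a JSON object of lists of equal length, an entry for each row: "linear": the shift along the tool's x, y, z in cm, a list of three; "angular": the turn, a rotation vector about the tool's x, y, z in rad, a list of three; "grip": the opening, from 0 (shut) to 1 (fully open). A call has 1 to 5 rows; each row shifts and turns the commanded pose from where the row before left it, along the tool's axes as they then stand; what a row does not reach is not made up. A row lasts 1/12 s, in which the tool goes at most 41.7 mm and 7.16 degrees, less where a joint would pass 70% of its speed; a pose out of reach is approached as far as the arm can. A call with a gripper value outside its range is refused whole. The fingers move at their own pace and stop on an object; FORCE is the grip in N (left out, the last holds). Time passes only in rows, so rows that do not move let the fingers close. It gives the time, the measured TCP pose, the force and the opening at its end, in the units of the state.
- r.sense(): the state, without advancing time (a new reading comes with each control period).
- r.camera(name): name is "scene" or "top"; returns the picture (480x640x3 uint8, blue, green, red); there is no depth.
- r.calibration(name): a dict with "fov_y" (degrees; the focal length in pixels is half the picture's height over the tangent of half this angle, whatever the lens; pixels are square), "cx", "cy" (the principal point, pixels), "D" ([k1, k2, p1, p2, k3] as OpenCV has them; the pictures are not rectified), "rvec" (rotation vector, rad) and "tvec" (3), from world to camera coordinates, as OpenCV has them. Camera axes: x right, y down, z forward; pixel columns grow to the right and rows downward; lengths in m; the calibration is good to about 2 mm. A picture is of the moment at which its call begins. calibration takes no time and is no camera call.
- r.finish_job(): hands the job in, once; it reports no verdict.
The state is a dict: "time": time; "joint_positions": joint angles; "joint_vel": joint speeds; "tau": joint torques, N m; "tool_pos": TCP position; "orientation": TCP orientation; "ft_force": force on the tool from outside, world axes, zero at the start; "torque": the same for the moment, N m; "width": finger opening in m.
Only numpy, scipy, OpenCV 4.12 (cv2) and the standard library are available. Lean on these libraries where they do the work, as an engineer would, in place of code of your own. Each camera call takes 0.05 s, during which the arm holds its last target.

## Working session

There is one attempt and no reset: what is moved stays moved. The work goes in short steps, Python scripts to look and compute and a shell command to move; the robot and the scene stay as the last step left them, time stands still between calls to the robot, and variables do not carry over. Pictures are saved under pics/ and viewed, and the job is handed in when it is done.

```bash
ls; mkdir -p pics
python3 - <<'E'
from cell import r
import cv2
for n in("scene","top"):
    cv2.imwrite(f"pics/{n}0.png",r.camera(n)); print(n,r.calibration(n))
print(r.sense(), r.tcp_to_grasp)
E
```

```text
pics
scene {'fov_y': 51.79843974489887, 'cx': 317.2893761970982, 'cy': 237.87736963349124, 'D': array([-0.08622604,  0.        ,  0.        ,  0.        ,  0.        ]), 'rvec': array([ 2.0188442 , -1.00233368,  0.48027126]), 'tvec': array([-0.28262588,  0.36384798,  0.94269842])}
top {'fov_y': 54.057949152921196, 'cx': 312.9517068333651, 'cy': 237.07619172543107, 'D': array([-0.07601691,  0.        ,  0.        ,  0.        ,  0.        ]), 'rvec': array([ 2.16193091, -2.11699169,  0.18398589]), 'tvec': array([0.05112049, 0.5948337 , 1.21133007])}
{'time': 0.1, 'joint_positions': array([ 5.33929970e+01,  9.10952193e+00,  9.15642451e+01,  1.08496810e-03,
        7.94242283e+01, -1.20385140e+01]), 'joint_vel': array([-0.11420878,  0.00199271, -0.17682548, -0.02035815,  0.04011529,
       -0.08745845]), 'tau': array([-1.62580463e-04, -3.96992934e+01, -3.32336354e+01, -3.29720360e-04,
        4.26989121e-03, -8.57306759e-06]), 'tool_pos': array([0.23876511, 0.52249048, 0.23041687]), 'orientation': array([-1.79904382e+02, -2.14815412e-02,  1.55431293e+02]), 'ft_force': array([-0.32537944, -0.28792121,  0.01855938]), 'torque': array([ 0.01585701,  0.04470289, -0.00234218]), 'width': 0.0854803138679512} 0.0187
```

```bash
ls pics
```

```text
scene0.png
top0.png
```

View pics/scene0.png

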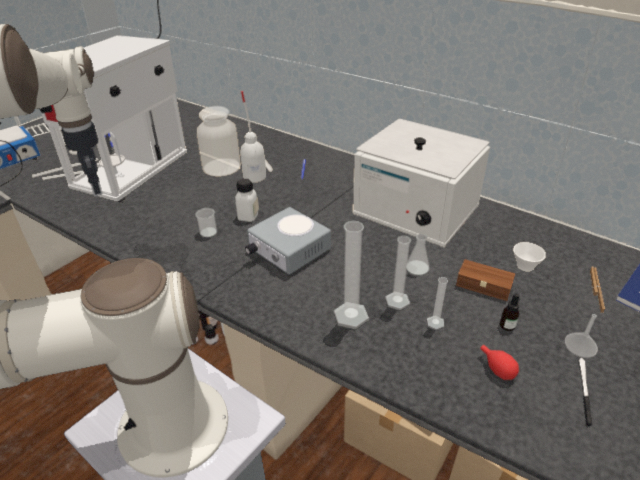

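View pics/top0.png

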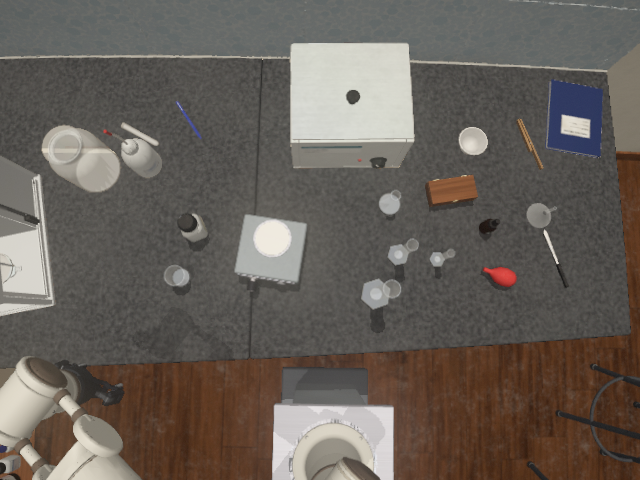

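The scene shows three cylinder look-alikes. The large one has its foot at scene (351,316) / top (375,293), the middle one at scene (398,300) / top (398,254), and the small one at scene (436,323) / top (437,259). The middle one fits the description, and I'll check its foot size next. The conical flask is at scene (418,268), the light box at scene (290,240) and its knob at scene (252,249).

```bash
cat > h.py <<'E'
import numpy as np,cv2
from cell import r
def cam(n):
    c=r.calibration(n);f=240/np.tan(np.radians(c['fov_y']/2))
    K=np.array([[f,0,c['cx']],[0,f,c['cy']],[0,0,1]]);R=cv2.Rodrigues(c['rvec'])[0]
    return K,c['D'],R,np.array(c['tvec']),c['rvec']
def ray(n,uv):
    K,D,R,t,_=cam(n)
    p=cv2.undistortPoints(np.array(uv,float).reshape(-1,1,2),K,D).reshape(-1,2)
    d=np.c_[p,np.ones(len(p))]@R
    return -R.T@t,d
def plane(n,uv,z):
    o,d=ray(n,uv); return o+d*((z-o[2])/d[:,2])[:,None]
def proj(n,P):
    K,D,R,t,rv=cam(n)
    return cv2.projectPoints(np.array(P,float).reshape(-1,1,3),rv,t,K,D)[0].reshape(-1,2)
def tri(uv1,uv2):
    o1,d1=ray('scene',[uv1]);o2,d2=ray('top',[uv2]);d1=d1[0];d2=d2[0]
    s=np.linalg.lstsq(np.c_[d1,-d2],o2-o1,rcond=None)[0]
    a=o1+s[0]*d1;b=o2+s[1]*d2
    return (a+b)/2,np.linalg.norm(a-b)
E
python3 - <<'E'
from h import *
s=cv2.imread('pics/scene0.png');t=cv2.imread('pics/top0.png')
a=cv2.resize(t[180:315,355:465],None,fx=4,fy=4,interpolation=cv2.INTER_CUBIC)
b=cv2.resize(s[225:345,325:455],None,fx=3,fy=3,interpolation=cv2.INTER_CUBIC)
im=np.zeros((540,440+390,3),np.uint8);im[:540,:440]=a;im[:360,440:]=b
cv2.imwrite('pics/crop1.png',im[:,:800])
a=cv2.resize(t[205:295,225:315],None,fx=4,fy=4,interpolation=cv2.INTER_CUBIC)
b=cv2.resize(s[200:280,235:340],None,fx=4,fy=4,interpolation=cv2.INTER_CUBIC)
im=np.zeros((360,360+420,3),np.uint8);im[:,:360]=a;im[:320,360:]=b
cv2.imwrite('pics/crop2.png',im)
print("foot guess",plane('top',[(375,293),(398,254),(437,259),(390,203)],.004),plane('scene',[(351,316),(398,300),(436,323),(418,267)],.004))
# plate white mask
g=cv2.cvtColor(t,cv2.COLOR_BGR2GRAY)
m=(g>225).astype(np.uint8);m[:200]=0;m[270:]=0;m[:,:230]=0;m[:,310:]=0
cs=cv2.findContours(m,0,1)[0];c=max(cs,key=cv2.contourArea);e=cv2.fitEllipse(c);print('plate top',e,plane('top',[e[0]],.075))
P=plane('top',c.reshape(-1,2),.075);print(cv2.minEnclosingCircle(P[:,:2].astype(np.float32)),len(c))
# box top face
hsv=cv2.cvtColor(t,cv2.COLOR_BGR2HSV)
m=((g>110)).astype(np.uint8);m[:205]=0;m[295:]=0;m[:,:228]=0;m[:,315:]=0
c=max(cv2.findContours(m,0,1)[0],key=cv2.contourArea);q=cv2.approxPolyDP(c,5,True).reshape(-1,2);print(q);print(plane('top',q,.072))
E
```

```text
foot guess [[ 0.44994843 -0.10919257  0.004     ]
 [ 0.5586283  -0.17313948  0.004     ]
 [ 0.54684374 -0.28209334  0.004     ]
 [ 0.70307277 -0.1518717   0.004     ]] [[ 0.44776306 -0.11192728  0.004     ]
 [ 0.56079842 -0.1735988   0.004     ]
 [ 0.54647495 -0.28413649  0.004     ]
 [ 0.70106119 -0.15259819  0.004     ]]
plate top ((271.84783935546875, 237.45687866210938), (32.50706481933594, 33.86274337768555), 74.11831665039062) [[0.58589699 0.17141835 0.075     ]]
((0.5848792195320129, 0.1712719053030014), 0.04705076664686203) 110
[[245 214]
 [234 271]
 [253 281]
 [296 282]
 [306 223]]
[[0.64779412 0.24503932 0.072     ]
 [0.49593454 0.26709666 0.072     ]
 [0.47111598 0.21662288 0.072     ]
 [0.47098671 0.1052249  0.072     ]
 [0.6270137  0.08286094 0.072     ]]
```

View pics/crop1.png

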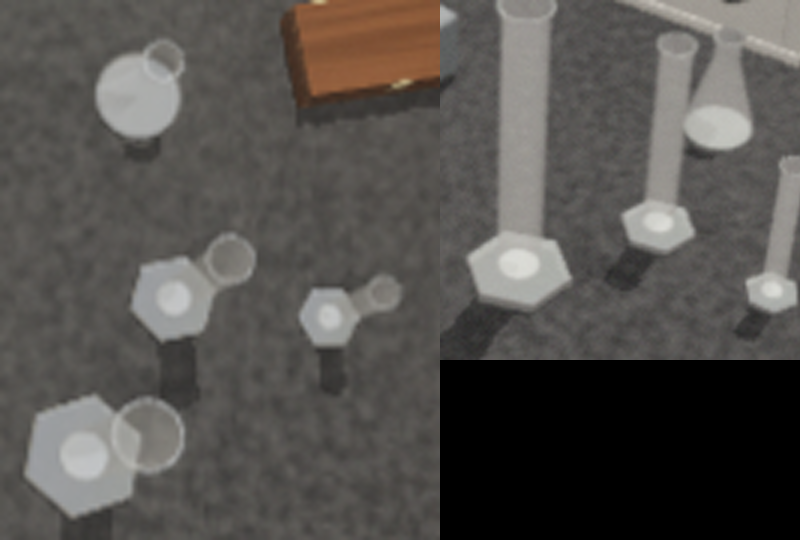

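View pics/crop2.png

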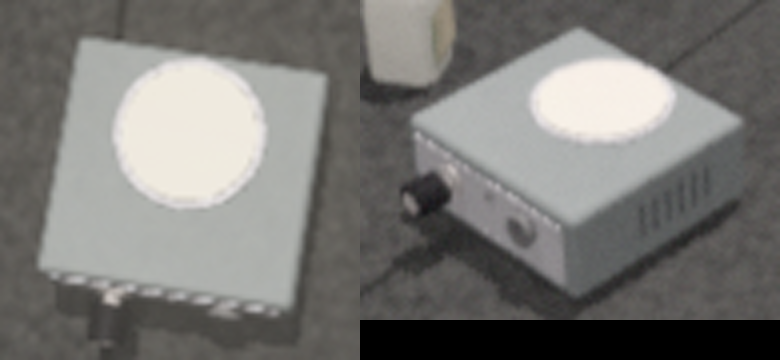

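The crop confirms the choice. The middle cylinder's foot, at top (398,254), is about 19.5 px ≈ 54 mm across, against about 78 mm for the large one and 40 mm for the small one. I'll refine the measurements in both views.

Run:
```python
from h import *
s=cv2.imread('pics/scene0.png');t=cv2.imread('pics/top0.png')
gs=cv2.cvtColor(s,6).astype(np.uint8);gt=cv2.cvtColor(t,6)
def blob(g,x0,y0,x1,y1,th):
    m=np.zeros_like(g);m[y0:y1,x0:x1]=(g[y0:y1,x0:x1]>th);c=max(cv2.findContours(m,0,1)[0],key=cv2.contourArea);return c
# plate in scene
c=blob(gs,262,200,330,250,225);e=cv2.fitEllipse(c);P=plane('scene',c.reshape(-1,2),.075)
print('plate scene',e[0],plane('scene',[e[0]],.075),cv2.minEnclosingCircle(P[:,:2].astype(np.float32)))
# cylinder foot
for n,g,b in(('top',gt,(385,240,410,268)),('scene',gs,(380,288,412,310))):
    c=blob(g,*b,135);P=plane(n,c.reshape(-1,2),.006);print(n,'foot',cv2.minEnclosingCircle(P[:,:2].astype(np.float32)),cv2.minAreaRect(P[:,:2].astype(np.float32)))
# rim
print('rim top',plane('top',[(355+231/4-.375,180+259/4-.375)],.19))
print('rim scene',plane('scene',[(325+(677-440)/3-.33,225+45/3-.33)],.19))
print('tri rim',tri((325+(677-440)/3-.33,225+45/3-.33),(355+231/4-.375,180+259/4-.375)))
# knob head: dark mask
h=cv2.cvtColor(s,cv2.COLOR_BGR2HSV)
for th in (35,45): 
    m=np.zeros_like(gs);m[238:262,243:262]=gs[238:262,243:262]<th;M=cv2.moments(m,True);print('knob',M['m10']/M['m00'],M['m01']/M['m00'],M['m00'],plane('scene',[(M['m10']/M['m00'],M['m01']/M['m00'])],.045))
for yaw in(-7,-8.):
    y=np.radians(yaw);X=np.array([np.cos(y),np.sin(y),0]);Y=np.array([-np.sin(y),np.cos(y),0])
    o=np.array([.5855,.1714,0])-.025*X
    k=o-.105*X+.035*Y+[0,0,.045]
    cs=[o+a*X+b*Y+[0,0,.072] for a,b in((.08,.085),(-.08,.085),(-.08,-.085),(.08,-.085))]
    print(yaw,'k',k,proj('scene',k),proj('top',k),'\n',proj('top',cs).round(1).tolist(),proj('scene',cs).round(1).tolist())
# bystanders
print('bottle,beaker',plane('scene',[(246,219),(207,234)],0),plane('top',[(195,232),(176,276)],.06))
```

```text
plate scene (294.9677734375, 224.12216186523438) [[0.58415002 0.16974053 0.075     ]] ((0.5846127271652222, 0.17010226845741272), 0.046649910509586334)
top foot ((0.5625402927398682, -0.17685870826244354), 0.03462565317749977) ((0.5590819716453552, -0.1747686117887497), (0.05137349292635918, 0.06257849931716919), 13.714986801147461)
scene foot ((0.5672202110290527, -0.17064988613128662), 0.03667087480425835) ((0.5634748935699463, -0.16802388429641724), (0.07074911892414093, 0.05381554365158081), 45.28369140625)
rim top [[ 0.5577968  -0.17248565  0.19      ]]
rim scene [[ 0.55786503 -0.17252046  0.19      ]]
tri rim (array([ 0.55781536, -0.1725096 ,  0.19001599]), np.float64(6.682290743633685e-05))
knob 252.66666666666666 250.77777777777777 18.0 [[0.45543812 0.21015781 0.045     ]]
knob 253.62 252.24 50.0 [[0.45239632 0.20377685 0.045     ]]
-7 k [0.46073443 0.22198213 0.045     ] [[250.83157372 248.16133511]] [[252.01093245 285.60551265]] 
 [[243.5, 213.0], [233.4, 272.6], [298.1, 282.1], [307.0, 222.0]] [[288.6, 205.1], [245.4, 228.5], [287.6, 255.4], [331.2, 228.5]]
-8.0 k [0.46163621 0.22415189 0.045     ] [[250.47948164 247.69818243]] [[251.20510029 285.24502477]] 
 [[244.0, 212.5], [232.8, 272.0], [297.3, 282.5], [307.3, 222.6]] [[289.2, 205.0], [245.4, 228.0], [286.7, 255.3], [331.1, 228.8]]
bottle,beaker [[0.59671815 0.37941062 0.        ]
 [0.47221615 0.41808821 0.        ]] [[0.59859103 0.37818165 0.06      ]
 [0.48020655 0.42150603 0.06      ]]
```

The rim triangulates to (0.5578,-0.1725,0.190) with a 0.07 mm ray gap, so its height matches the given 190 mm. The plate centre is about (0.585,0.171), averaged over both views. From the corner comparison the box yaw is about -7.3°, and the predicted knob projects onto the black head. First I'll go up and turn the jaws to the box's y axis.

```bash
python3 -m creep '{"linear":[[0,0,-2.5],[0,0,-2.5],[0,0,-2.5],[0,0,-2.5],[0,0,0]],"angular":[[0,0,-0.1],[0,0,-0.1],[0,0,-0.1],[0,0,0],[0,0,0]],"grip":[1,1,1,1,1]}'
```

```text
time: 0.52
tool_pos: [0.2402, 0.5245, 0.3372]
orientation: [179.5, 0.3, 172.6]
ft_force: [0.3, 0.6, 0.5]
width: 0.0855
```

```bash
R='' ; python3 -m creep '{"linear":[[-1,-1.6,0],[-2,-3.2,0],[-2,-3.2,0],[-2,-3.2,0],[-2,-3.2,0]],"angular":[[0,0,0],[0,0,0],[0,0,0],[0,0,0],[0,0,0]],"grip":[1,1,1,1,1]}'
python3 -m creep '{"linear":[[-2,-3.2,0],[-2,-3.2,0],[-2,-3.2,0],[-2,-3.2,0],[-2,-3.2,0]],"angular":[[0,0,0],[0,0,0],[0,0,0],[0,0,0],[0,0,0]],"grip":[1,1,1,1,1]}'
python3 -m creep '{"linear":[[-2,-3.2,0],[-2,-3.2,0],[-2,-3.2,0],[-2,-3.2,0],[-2,-3.2,0]],"angular":[[0,0,0],[0,0,0],[0,0,0],[0,0,0],[0,0,0]],"grip":[1,1,1,1,1]}'
python3 -m creep '{"linear":[[-2,-3.2,0],[-2,-3.2,0],[-2,-3.2,0],[-2,-3.2,0],[0,0,0]],"angular":[[0,0,0],[0,0,0],[0,0,0],[0,0,0],[0,0,0]],"grip":[1,1,1,1,1]}'
python3 -m creep '{"linear":[[0,0,0],[0,0,0]],"angular":[[0,0,0],[0,0,0]],"grip":[1,1]}'
python3 -c "
from h import *
cv2.imwrite('pics/s1.png',r.camera('scene'))
s=r.sense();p=s['tool_pos'];print(s['orientation'],s['joint_positions'])
y=np.radians(s['orientation'][2]);d=np.array([.5578,-.1725,.146])-p
print(p,100*np.array([np.cos(y)*d[0]+np.sin(y)*d[1],np.sin(y)*d[0]-np.cos(y)*d[1],-d[2]]))"
```

```text
time: 0.93
tool_pos: [0.3098, 0.3669, 0.3302]
orientation: [-179.9, -0.1, 172.7]
ft_force: [0.8, -0.8, 0.3]
width: 0.0854
time: 1.35
tool_pos: [0.3885, 0.1953, 0.3305]
orientation: [-180.0, -0.0, 172.6]
ft_force: [1.3, 0.7, -0.1]
width: 0.0855
time: 1.77
tool_pos: [0.4672, 0.0237, 0.3305]
orientation: [180.0, -0.1, 172.6]
ft_force: [-0.4, 1.0, 0.1]
width: 0.0855
time: 2.18
tool_pos: [0.5308, -0.1172, 0.329]
orientation: [-179.9, -0.1, 172.3]
ft_force: [0.8, -0.3, -0.5]
width: 0.0853
time: 2.35
tool_pos: [0.5296, -0.1113, 0.3304]
orientation: [179.9, -0.1, 172.6]
ft_force: [-0.0, 0.8, 0.8]
width: 0.0853
[ 1.79965834e+02 -5.01509825e-02  1.72655956e+02] [-2.46330263e+01  1.30285934e+00  8.86562686e+01  1.77178808e-02
  9.00989110e+01 -1.07288946e+02]
[ 0.52959542 -0.1108294   0.33087077] [-3.58563716 -5.75593716 18.48707719]
```

View pics/s1.png

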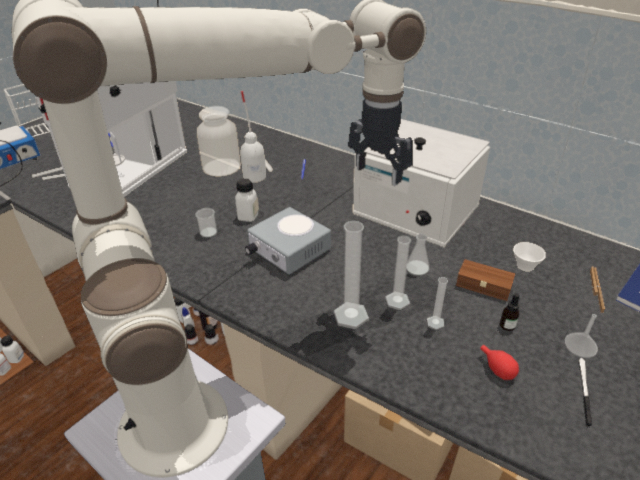

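The picture shows the gripper at about (382,150), clear of everything and short of the cylinder, with the forearm well above the tall one. I'll close the horizontal gap at this height first.

```bash
python3 -m creep '{"linear":[[-1.8,-2.88,0],[-1.8,-2.88,0],[0,0,2.5],[0,0,2.5],[0,0,0]],"angular":[[0,0,0],[0,0,0],[0,0,0],[0,0,0],[0,0,0]],"grip":[1,1,1,1,1]}'
python3 -m creep '{"linear":[[0,0,0]],"angular":[[0,0,0]],"grip":[1]}'
python3 -c "
from h import *
cv2.imwrite('pics/t2.png',r.camera('top'))
s=r.sense();p=s['tool_pos'];print(s['orientation'],s['joint_positions'])
y=np.radians(s['orientation'][2]);d=np.array([.5578,-.1725,.146])-p
print(p,100*np.array([np.cos(y)*d[0]+np.sin(y)*d[1],np.sin(y)*d[0]-np.cos(y)*d[1],-d[2]]))"
```

```text
time: 2.82
tool_pos: [0.5559, -0.1712, 0.2757]
orientation: [179.8, -0.5, 172.7]
ft_force: [-0.9, 0.0, -1.9]
width: 0.0855
time: 2.9
tool_pos: [0.5574, -0.1718, 0.2803]
orientation: [179.9, -0.2, 172.7]
ft_force: [-0.2, 0.3, -0.4]
width: 0.0854
[-1.79997270e+02  2.15537388e-02  1.72705808e+02] [-2.89988284e+01  8.73372223e+00  8.61369638e+01  5.45466856e-03
  8.51082788e+01 -1.11705100e+02]
[ 0.55829289 -0.17233216  0.28222502] [ 0.04675931 -0.02290618 13.62250175]
```

```bash
python3 -m creep '{"linear":[[0,0,2.5],[0,0,2.5],[0,0,2.5],[0,0,2.5],[0,0,2]],"angular":[[0,0,0],[0,0,0],[0,0,0],[0,0,0],[0,0,0]],"grip":[1,1,1,1,1]}'
python3 -m creep '{"linear":[[0,0,1],[0,0,0.6],[0,0,0],[0,0,0]],"angular":[[0,0,0],[0,0,0],[0,0,0],[0,0,0]],"grip":[1,1,1,1]}'
python3 -c "
from h import *
a=r.camera('scene')[180:330,320:480]
cv2.imwrite('pics/s3.png',cv2.resize(a,None,fx=4,fy=4))
print(r.sense()['tool_pos'],r.sense()['ft_force'])"
```

```text
time: 3.37
tool_pos: [0.5591, -0.173, 0.1622]
orientation: [-179.9, 0.1, 172.7]
ft_force: [0.5, -0.0, -1.5]
width: 0.085
time: 3.7
tool_pos: [0.5593, -0.1738, 0.1472]
orientation: [-179.9, 0.1, 172.6]
ft_force: [0.5, 0.3, -0.1]
width: 0.0855
[ 0.55951268 -0.17394505  0.14746296] [ 0.04265506 -0.65302818 -0.48353471]
```

View pics/s3.png

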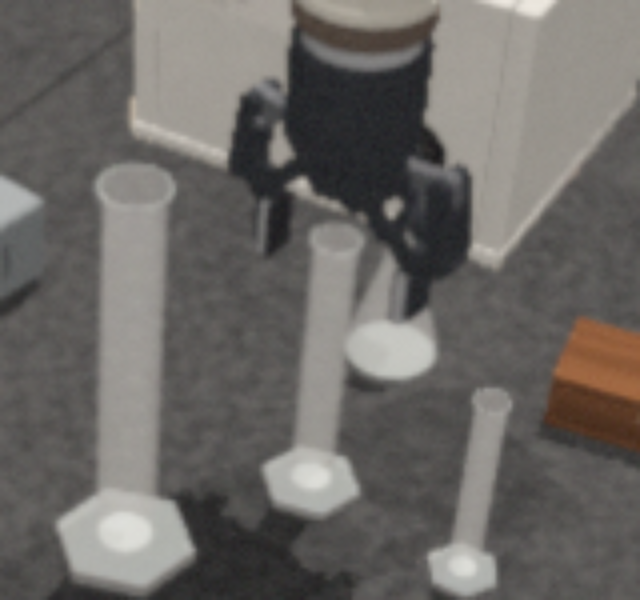

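The crop shows the tube rim at (337,240) between the open fingertips at (265,245) and (410,310), with nothing touched. I'll correct the 2 mm offset and then close at 20 N.

```bash
python3 -m creep '{"linear":[[0.18,0.12,0],[0,0,0],[0,0,0]],"angular":[[0,0,0],[0,0,0],[0,0,0]],"grip":[1,0.8,0.6]}' 20
python3 -m creep '{"linear":[[0,0,0],[0,0,0],[0,0,0],[0,0,0],[0,0,0]],"angular":[[0,0,0],[0,0,0],[0,0,0],[0,0,0],[0,0,0]],"grip":[0.5,0.45,0.4,0.35,0.3]}' 20
python3 -m creep '{"linear":[[0,0,0],[0,0,0],[0,0,0],[0,0,0],[0,0,0]],"angular":[[0,0,0],[0,0,0],[0,0,0],[0,0,0],[0,0,0]],"grip":[0.25,0.2,0.2,0.2,0.2]}' 20
```

```text
time: 4.0
tool_pos: [0.557, -0.1722, 0.1462]
orientation: [-180.0, 0.1, 172.6]
ft_force: [0.8, -0.1, -0.1]
width: 0.0636
time: 4.42
tool_pos: [0.5567, -0.172, 0.1453]
orientation: [180.0, 0.0, 172.6]
ft_force: [0.3, 0.7, -0.9]
width: 0.0281
time: 4.83
tool_pos: [0.5567, -0.172, 0.1453]
orientation: [180.0, 0.0, 172.6]
ft_force: [-0.4, 0.2, 1.0]
width: 0.0278
```

```bash
python3 -m creep '{"linear":[[0,0,-0.5],[0,0,-1],[0,0,-2],[0,0,-2],[0,0,-2]],"angular":[[0,0,0],[0,0,0],[0,0,0],[0,0,0],[0,0,0]],"grip":[0.2,0.2,0.2,0.2,0.2]}' 25
python3 -m creep '{"linear":[[0,0,-2],[0,0,-1.5],[0,0,-1],[0,0,0],[0,0,0]],"angular":[[0,0,0],[0,0,0],[0,0,0],[0,0,0],[0,0,0]],"grip":[0.2,0.2,0.2,0.2,0.2]}' 25
python3 -c "
from h import *
a=r.camera('scene')[110:330,280:500]
cv2.imwrite('pics/s4.png',cv2.resize(a,None,fx=2.7,fy=2.7))
cv2.imwrite('pics/t4.png',r.camera('top'))
s=r.sense();p=s['tool_pos'];y=np.radians(s['orientation'][2]);d=np.array([.585,.171,.146])-p
print(p,s['orientation'],100*np.array([np.cos(y)*d[0]+np.sin(y)*d[1],np.sin(y)*d[0]-np.cos(y)*d[1],-d[2]]))"
```

```text
time: 5.25
tool_pos: [0.5566, -0.172, 0.2218]
orientation: [-180.0, 0.0, 172.6]
ft_force: [0.3, 0.2, -0.3]
width: 0.028
time: 5.67
tool_pos: [0.5568, -0.1721, 0.2656]
orientation: [-180.0, 0.0, 172.6]
ft_force: [0.9, -0.3, -2.0]
width: 0.0279
[ 0.5560181  -0.17170061  0.26388706] [ 1.79949828e+02 -1.29428222e-01  1.72618491e+02] [ 1.52869314 34.35840093 11.78870592]
```

View pics/s4.png

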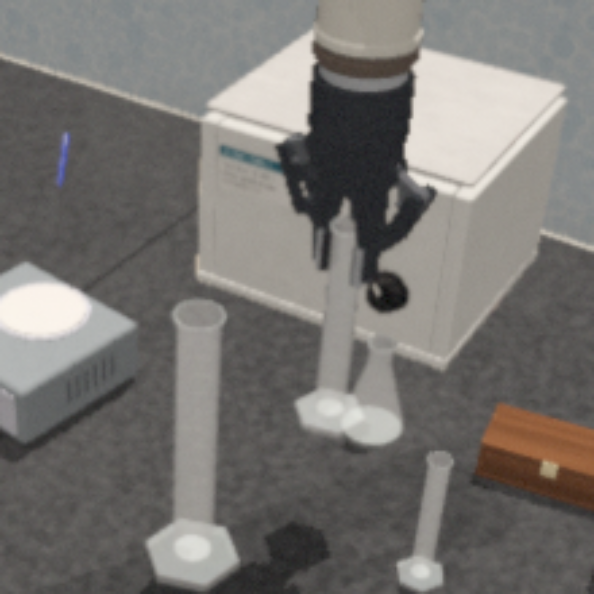

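The crop shows the cylinder hanging upright in the gripper, its foot at (330,412) and clear of the counter. Next I'll move it across to above the plate.

```bash
python3 -m creep '{"linear":[[0,0.7,0],[0.1,1.5,0],[0.1,2.3,0],[0.1,3,0],[0.1,3,0]],"angular":[[0,0,0],[0,0,0],[0,0,0],[0,0,0],[0,0,0]],"grip":[0.2,0.2,0.2,0.2,0.2]}'
python3 -m creep '{"linear":[[0.1,3,0],[0.1,3,0],[0.1,3,0],[0.1,3,0],[0.1,3,0]],"angular":[[0,0,0],[0,0,0],[0,0,0],[0,0,0],[0,0,0]],"grip":[0.2,0.2,0.2,0.2,0.2]}'
python3 -m creep '{"linear":[[0.1,3,0],[0.1,2.4,0],[0.1,1.6,0],[0.1,1,0],[0.1,0.6,0]],"angular":[[0,0,0],[0,0,0],[0,0,0],[0,0,0],[0,0,0]],"grip":[0.2,0.2,0.2,0.2,0.2]}'
python3 -m creep '{"linear":[[0,0.2,0],[0,0,0],[0,0,0]],"angular":[[0,0,0],[0,0,0],[0,0,0]],"grip":[0.2,0.2,0.2]}'
python3 -c "
from h import *
cv2.imwrite('pics/s5.png',r.camera('scene'))
cv2.imwrite('pics/t5.png',r.camera('top'))
a=cv2.imread('pics/s5.png')[80:280,220:360];b=cv2.imread('pics/t5.png')[195:295,220:320]
im=np.zeros((600,800,3),np.uint8);im[:600,:420]=cv2.resize(a,(420,600));im[:380,420:]=cv2.resize(b,(380,380));cv2.imwrite('pics/c5.png',im)
s=r.sense();p=s['tool_pos'];y=np.radians(s['orientation'][2]);d=np.array([.585,.171,.2205])-p
print(p,s['orientation'],100*np.array([np.cos(y)*d[0]+np.sin(y)*d[1],np.sin(y)*d[0]-np.cos(y)*d[1],-d[2]]))"
```

```text
time: 6.18
tool_pos: [0.5657, -0.0652, 0.2646]
orientation: [180.0, -0.1, 172.6]
ft_force: [0.6, -0.3, -0.3]
width: 0.0282
time: 6.6
tool_pos: [0.5796, 0.085, 0.2647]
orientation: [180.0, -0.1, 172.7]
ft_force: [-0.8, 0.4, -1.4]
width: 0.028
time: 7.02
tool_pos: [0.5858, 0.17, 0.2647]
orientation: [180.0, -0.1, 172.7]
ft_force: [-0.7, -0.6, -0.7]
width: 0.0277
time: 7.27
tool_pos: [0.5868, 0.1692, 0.2652]
orientation: [-180.0, -0.0, 172.6]
ft_force: [-0.6, -0.1, -0.4]
width: 0.0279
[0.58692938 0.16903021 0.26532459] [-1.79987995e+02  1.58885931e-03  1.72546998e+02] [0.21685884 0.17028797 4.48245911]
```

View pics/c5.png

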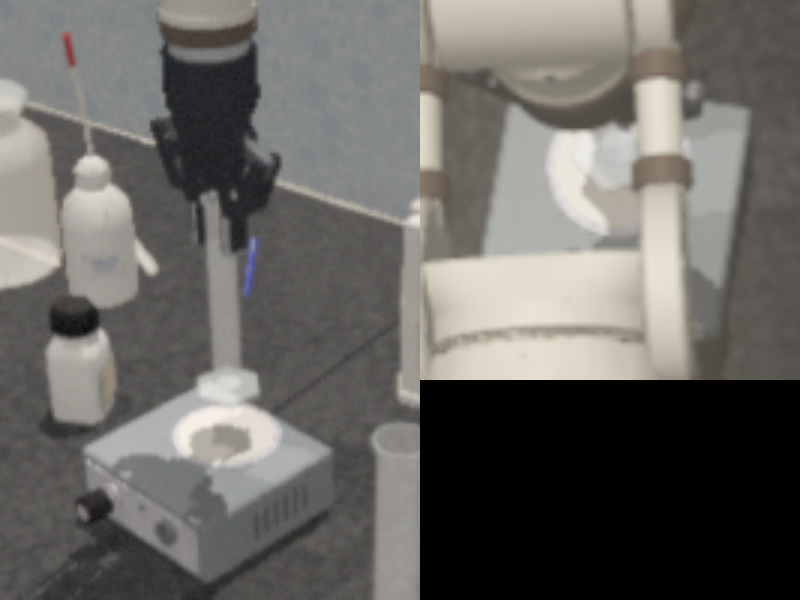

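The crop shows the cylinder hanging over the plate, its foot at about scene (296,207). I'll correct the 2 mm and lower it, watching the force at the end.

```bash
python3 -c "
from h import *
print(proj('scene',[[.5869,.169,.1195+.004]]))"
python3 -m creep '{"linear":[[0.1,0.1,0.5],[0.1,0.07,1],[0,0,1],[0,0,0.8],[0,0,0.5]],"angular":[[0,0,0],[0,0,0],[0,0,0],[0,0,0],[0,0,0]],"grip":[0.2,0.2,0.2,0.2,0.2]}'
python3 -m creep '{"linear":[[0,0,0.2],[0,0,0],[0,0,0],[0,0,0]],"angular":[[0,0,0],[0,0,0],[0,0,0],[0,0,0]],"grip":[0.2,0.2,0.2,0.2]}'
python3 -c "
from h import *
cv2.imwrite('pics/s6.png',r.camera('scene'))
cv2.imwrite('pics/t6.png',r.camera('top'))
a=cv2.imread('pics/s6.png')[180:280,240:340];b=cv2.imread('pics/t6.png')[195:295,220:320]
im=np.hstack([cv2.resize(a,(400,400),interpolation=2),cv2.resize(b,(400,400),interpolation=2)]);cv2.imwrite('pics/c6.png',im)
s=r.sense();print(s['tool_pos'],s['ft_force'],s['torque'])"
```

```text
[[295.02476684 208.90429325]]
time: 7.78
tool_pos: [0.5841, 0.1717, 0.2248]
orientation: [-180.0, -0.2, 172.6]
ft_force: [0.0, -0.1, -1.5]
width: 0.028
time: 8.12
tool_pos: [0.5854, 0.1719, 0.2259]
orientation: [180.0, 0.1, 172.6]
ft_force: [-0.8, 0.1, -2.0]
width: 0.0278
[0.58541703 0.17191259 0.22596339] [ 0.31074648  0.51403226 -1.06173638] [ 4.60520663e-02 -9.83095642e-05 -5.01884983e-02]
```

View pics/c6.png

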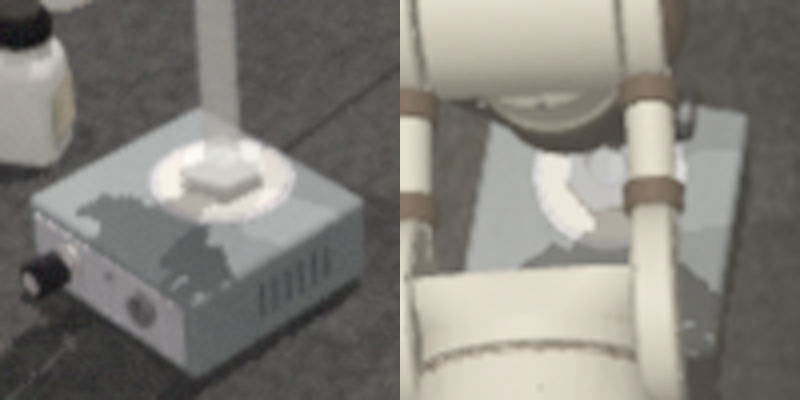

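The foot sits over the middle of the plate, at crop (222,170), with about 5 mm left. I'll go down in 1 mm steps.

```bash
python3 -m creep '{"linear":[[0,0,0.1],[0,0,0.1],[0,0,0.1],[0,0,0],[0,0,0]],"angular":[[0,0,0],[0,0,0],[0,0,0],[0,0,0],[0,0,0]],"grip":[0.2,0.2,0.2,0.2,0.2]}'
python3 -m creep '{"linear":[[0,0,0.1],[0,0,0],[0,0,0]],"angular":[[0,0,0],[0,0,0],[0,0,0]],"grip":[0.2,0.2,0.2]}'
python3 -m creep '{"linear":[[0,0,0.05],[0,0,0],[0,0,0]],"angular":[[0,0,0],[0,0,0],[0,0,0]],"grip":[0.2,0.2,0.2]}'
```

```text
time: 8.63
tool_pos: [0.585, 0.1719, 0.2222]
orientation: [-180.0, -0.0, 172.6]
ft_force: [-0.1, -1.4, -0.9]
width: 0.0277
time: 8.88
tool_pos: [0.585, 0.1719, 0.2212]
orientation: [-180.0, -0.0, 172.6]
ft_force: [0.7, -0.6, -0.2]
width: 0.0282
time: 9.13
tool_pos: [0.585, 0.1719, 0.2208]
orientation: [-180.0, -0.0, 172.6]
ft_force: [-0.1, -0.7, -1.2]
width: 0.0278
```

```bash
python3 -m creep '{"linear":[[0,0,0.05],[0,0,0],[0,0,0]],"angular":[[0,0,0],[0,0,0],[0,0,0]],"grip":[0.2,0.2,0.2]}'
python3 -c "
from h import *
print(r.sense()['ft_force'])
a=r.camera('scene')[180:280,240:340]
cv2.imwrite('pics/c7.png',cv2.resize(a,(600,600),interpolation=2))"
```

```text
time: 9.38
tool_pos: [0.5851, 0.1719, 0.2204]
orientation: [180.0, 0.0, 172.6]
ft_force: [-0.3, -0.5, 0.0]
width: 0.028
[-0.30446933 -0.53683099  0.0074779 ]
```

View pics/c7.png

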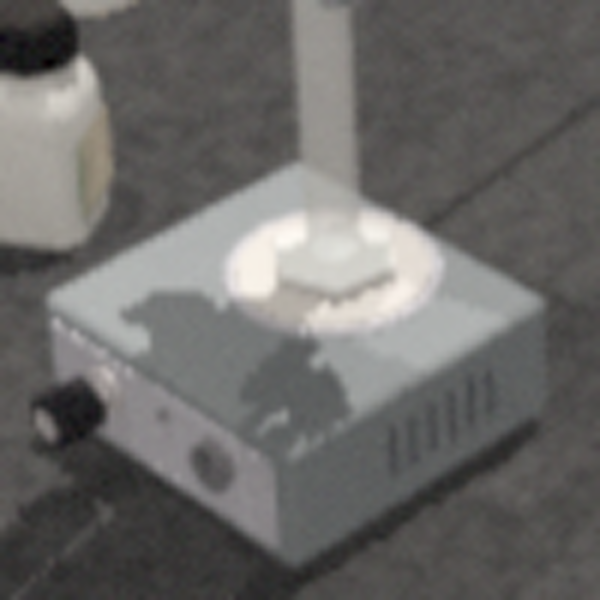

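The foot is just above the plate and its shadow has almost closed up. I'll continue in half-millimetre steps.

```bash
python3 -m creep '{"linear":[[0,0,0.05],[0,0,0],[0,0,0]],"angular":[[0,0,0],[0,0,0],[0,0,0]],"grip":[0.2,0.2,0.2]}'
python3 -m creep '{"linear":[[0,0,0.05],[0,0,0],[0,0,0]],"angular":[[0,0,0],[0,0,0],[0,0,0]],"grip":[0.2,0.2,0.2]}'
```

```text
time: 9.68
tool_pos: [0.5853, 0.1719, 0.2203]
orientation: [180.0, 0.0, 172.6]
ft_force: [-0.3, 0.3, 1.9]
width: 0.0277
time: 9.93
tool_pos: [0.5855, 0.172, 0.2202]
orientation: [180.0, 0.1, 172.6]
ft_force: [0.3, 1.0, 6.1]
width: 0.0279
```

Contact is made at 6 N. I'll ease off half a millimetre and open slowly.

```bash
python3 -m creep '{"linear":[[0,0,-0.05],[0,0,0],[0,0,0]],"angular":[[0,0,0],[0,0,0],[0,0,0]],"grip":[0.2,0.2,0.2]}'
python3 -m creep '{"linear":[[0,0,0],[0,0,0],[0,0,0],[0,0,0],[0,0,0]],"angular":[[0,0,0],[0,0,0],[0,0,0],[0,0,0],[0,0,0]],"grip":[0.3,0.34,0.38,0.42,0.46]}'
python3 -m creep '{"linear":[[0,0,0],[0,0,0],[0,0,0],[0,0,0],[0,0,0]],"angular":[[0,0,0],[0,0,0],[0,0,0],[0,0,0],[0,0,0]],"grip":[0.55,0.65,0.75,0.85,0.85]}'
python3 -c "
from h import *
a=r.camera('scene')[110:280,230:350]
cv2.imwrite('pics/c8.png',cv2.resize(a,None,fx=3.5,fy=3.5,interpolation=2));s=r.sense();print(s['tool_pos'],s['ft_force'])"
```

```text
time: 10.18
tool_pos: [0.5853, 0.1719, 0.2203]
orientation: [180.0, 0.1, 172.6]
ft_force: [-0.3, -0.1, 5.1]
width: 0.0278
time: 10.6
tool_pos: [0.5847, 0.1718, 0.219]
orientation: [-180.0, -0.1, 172.6]
ft_force: [-0.8, 0.6, 0.1]
width: 0.0394
time: 11.02
tool_pos: [0.5851, 0.1719, 0.2198]
orientation: [-180.0, 0.0, 172.6]
ft_force: [-0.7, -0.1, 0.3]
width: 0.0726
[0.58507982 0.171852   0.21982921] [-0.00824365 -0.49749666  0.24929916]
```

View pics/c8.png

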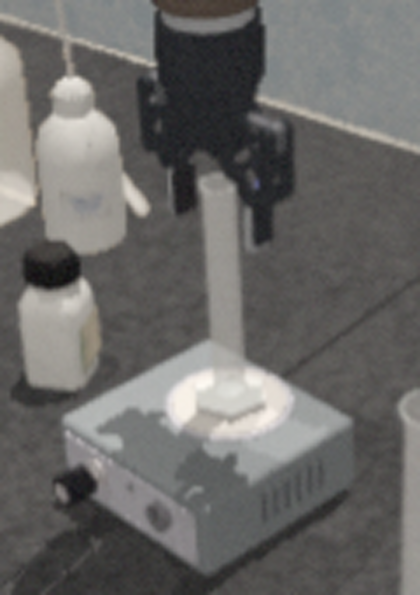

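The cylinder stands free on the plate with its rim at (215,185) between the open fingers. I'll go straight up and then back towards the knob.

```bash
python3 -m creep '{"linear":[[0,0,-1],[0,0,-2],[0,0,-2],[0,0,-2.5],[0,0,-2.5]],"angular":[[0,0,0],[0,0,0],[0,0,0],[0,0,0],[0,0,0]],"grip":[0.85,0.85,0.85,0.85,0.85]}'
python3 -m creep '{"linear":[[0,0,-1],[0,0,0],[0,0,0]],"angular":[[0,0,0],[0,0,0],[0,0,0]],"grip":[0.85,0.85,0.85]}'
python3 -c "
from h import *
s=r.sense();p=s['tool_pos'];y=np.radians(s['orientation'][2]);d=np.array([.4605,.2218,.027])-p
print(p,s['orientation'],100*np.array([np.cos(y)*d[0]+np.sin(y)*d[1],np.sin(y)*d[0]-np.cos(y)*d[1],-d[2]]))"
```

```text
time: 11.48
tool_pos: [0.5848, 0.1719, 0.3214]
orientation: [180.0, -0.0, 172.6]
ft_force: [0.6, -0.4, 1.3]
width: 0.0725
time: 11.73
tool_pos: [0.5851, 0.1719, 0.3298]
orientation: [180.0, 0.0, 172.6]
ft_force: [-0.1, 0.1, -0.2]
width: 0.0727
[0.58513482 0.17187742 0.32975627] [1.79994035e+02 2.99915617e-02 1.72620102e+02] [13.00148166  3.34999893 30.27562691]
```

```bash
python3 -m creep '{"linear":[[2,0.5,0],[3,0.8,0],[3,0.8,0],[3,0.8,0],[2,0.45,0]],"angular":[[0,0,0],[0,0,0],[0,0,0],[0,0,0],[0,0,0]],"grip":[0.85,0.85,0.85,0.85,0.85]}'
python3 -m creep '{"linear":[[0,0,2],[0,0,2],[0,0,2],[0,0,0],[0,0,0]],"angular":[[0,0,0],[0,0,0],[0,0,0],[0,0,0],[0,0,0]],"grip":[0.85,0.85,0.85,0.85,0.85]}'
python3 -c "
from h import *
s=r.sense();p=s['tool_pos'];y=np.radians(s['orientation'][2]);d=np.array([.4605,.2218,.027])-p
print(p,s['orientation'],100*np.array([np.cos(y)*d[0]+np.sin(y)*d[1],np.sin(y)*d[0]-np.cos(y)*d[1],-d[2]]))
cv2.imwrite('pics/s9.png',r.camera('scene'))
cv2.imwrite('pics/t9.png',r.camera('top'))
a=cv2.imread('pics/s9.png')[100:290,190:350];b=cv2.imread('pics/t9.png')[195:295,220:320]
im=np.zeros((570,800,3),np.uint8);im[:,:480]=cv2.resize(a,(480,570),interpolation=2);im[:320,480:]=cv2.resize(b,(320,320),interpolation=2);cv2.imwrite('pics/c9.png',im)"
```

```text
time: 12.15
tool_pos: [0.4573, 0.2225, 0.3272]
orientation: [-179.9, -0.3, 172.7]
ft_force: [-0.5, 0.8, 0.5]
width: 0.0726
time: 12.57
tool_pos: [0.4589, 0.2215, 0.2673]
orientation: [-179.9, -0.3, 172.6]
ft_force: [0.2, 0.0, -0.1]
width: 0.0725
[0.45886517 0.22146335 0.26725345] [-179.892428     -0.30421908  172.61960588] [-0.15780387  0.05438696 24.0253451 ]
```

View pics/c9.png

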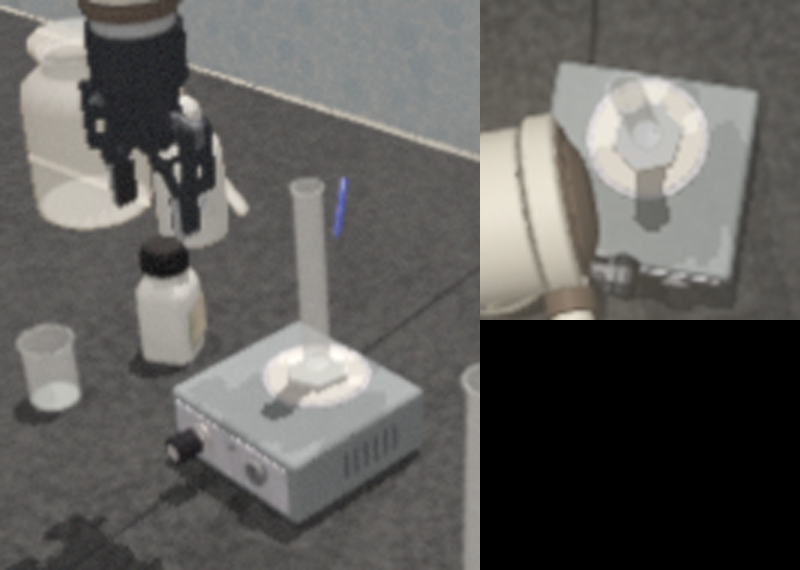

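The top crop shows the foot centred on the plate, at (650,135), and all three bystanders untouched. Before lowering I need to know how close the wrist comes to the tube.

```bash
python3 -c "
from h import *
for z in (.4,.5,.6):print(z,plane('top',[(257.5,258),(245,237)],z).round(3).tolist())
for z in (.3,.4,.5,.6): print(z,proj('scene',[[.459,.2215,z]]).round())
cs=cv2.imread('pics/s9.png')[0:290,60:460];ct=cv2.imread('pics/t9.png')[190:480,120:420]
im=np.hstack([cs,ct]);cv2.imwrite('pics/c10.png',cv2.resize(im,None,fx=1.14,fy=1.14))"
```

```text
0.4 [[0.493, 0.171, 0.4], [0.533, 0.196, 0.4]]
0.5 [[0.481, 0.16, 0.5], [0.517, 0.182, 0.5]]
0.6 [[0.469, 0.148, 0.6], [0.5, 0.168, 0.6]]
0.3 [[240. 163.]]
0.4 [[235. 124.]]
0.5 [[230.  80.]]
0.6 [[225.  32.]]
```

View pics/c10.png

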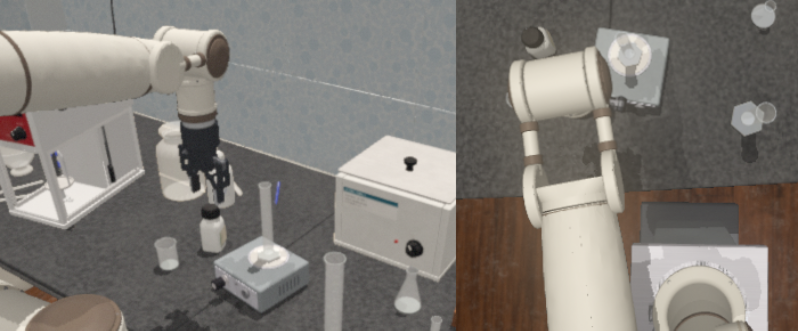

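At the knob the wrist barrel's underside will be at z≈0.28, above the 0.265 rim, and about 6 cm away sideways, so lowering is safe. I'll open fully and descend with a check midway.

```bash
python3 -m creep '{"linear":[[-0.16,0.05,2],[0,0,3],[0,0,3],[0,0,3],[0,0,2]],"angular":[[0,0,0],[0,0,0],[0,0,0],[0,0,0],[0,0,0]],"grip":[0.8,0.8,0.8,0.8,0.8]}'
python3 -m creep '{"linear":[[0,0,1],[0,0,1],[0,0,0],[0,0,0]],"angular":[[0,0,0],[0,0,0],[0,0,0],[0,0,0]],"grip":[0.8,0.8,0.8,0.8]}'
python3 -c "
from h import *
s=r.sense();p=s['tool_pos'];y=np.radians(s['orientation'][2]);d=np.array([.4605,.2218,.027])-p
print(p,s['orientation'],100*np.array([np.cos(y)*d[0]+np.sin(y)*d[1],np.sin(y)*d[0]-np.cos(y)*d[1],-d[2]]))
cv2.imwrite('pics/c11.png',cv2.resize(r.camera('scene')[130:290,190:350],None,fx=3.6,fy=3.6,interpolation=2))"
```

```text
time: 13.08
tool_pos: [0.4618, 0.2219, 0.1383]
orientation: [-180.0, -0.1, 172.6]
ft_force: [-0.9, 0.2, -0.3]
width: 0.0682
time: 13.42
tool_pos: [0.463, 0.2223, 0.1209]
orientation: [180.0, 0.1, 172.6]
ft_force: [-1.0, -0.3, 0.6]
width: 0.0682
[0.46301981 0.22227938 0.12094046] [1.79966121e+02 9.40736412e-02 1.72621629e+02] [ 0.24373814 -0.07990096  9.39404594]
```

View pics/c11.png

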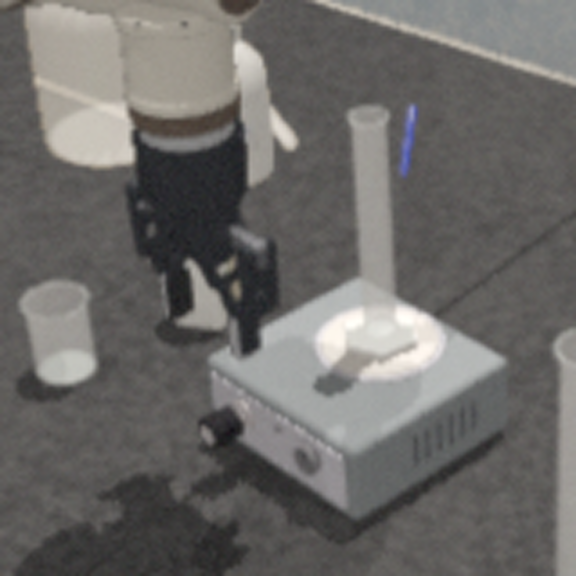

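The gripper is directly above the knob, at (222,428), and the cylinder is still standing. I'll correct 3 mm away from the box and descend.

```bash
python3 -m creep '{"linear":[[0.35,-0.08,0],[0,0,1.5],[0,0,1.5],[0,0,1],[0,0,0]],"angular":[[0,0,0],[0,0,0],[0,0,0],[0,0,0],[0,0,0]],"grip":[0.8,0.8,0.8,0.8,0.8]}'
python3 -m creep '{"linear":[[0,0,0],[0,0,0]],"angular":[[0,0,0],[0,0,0]],"grip":[0.8,0.8]}'
python3 -c "
from h import *
s=r.sense();p=s['tool_pos'];y=np.radians(s['orientation'][2]);d=np.array([.4595,.2218,.027])-p
print(p,s['orientation'],100*np.array([np.cos(y)*d[0]+np.sin(y)*d[1],np.sin(y)*d[0]-np.cos(y)*d[1],-d[2]]))"
```

```text
time: 13.88
tool_pos: [0.4571, 0.2215, 0.0783]
orientation: [-179.9, -0.2, 172.6]
ft_force: [-1.2, -0.5, 0.3]
width: 0.0682
time: 14.05
tool_pos: [0.4593, 0.2219, 0.0808]
orientation: [180.0, 0.1, 172.6]
ft_force: [-0.5, 0.0, 0.8]
width: 0.0684
[0.45926228 0.22194514 0.08083702] [1.79967501e+02 9.06862847e-02 1.72625458e+02] [-0.02543785 -0.0113426   5.38370205]
```

```bash
python3 -m creep '{"linear":[[0,0,1],[0,0,1],[0,0,1],[0,0,1],[0,0,0.8]],"angular":[[0,0,0],[0,0,0],[0,0,0],[0,0,0],[0,0,0]],"grip":[0.8,0.8,0.8,0.8,0.8]}'
python3 -m creep '{"linear":[[0,0,0.5],[0,0,0],[0,0,0],[0,0,0]],"angular":[[0,0,0],[0,0,0],[0,0,0],[0,0,0]],"grip":[0.8,0.8,0.8,0.8]}'
python3 -c "
from h import *
s=r.sense();p=s['tool_pos'];y=np.radians(s['orientation'][2]);d=np.array([.4595,.2218,.027])-p
print(p,s['orientation'],100*np.array([np.cos(y)*d[0]+np.sin(y)*d[1],np.sin(y)*d[0]-np.cos(y)*d[1],-d[2]]))
cv2.imwrite('pics/c12.png',cv2.resize(r.camera('scene')[130:290,190:350],None,fx=3.6,fy=3.6,interpolation=2))"
```

```text
time: 14.47
tool_pos: [0.4576, 0.2215, 0.03]
orientation: [-180.0, -0.1, 172.6]
ft_force: [0.1, -0.4, -0.0]
width: 0.0681
time: 14.8
tool_pos: [0.4589, 0.2219, 0.0272]
orientation: [180.0, 0.0, 172.6]
ft_force: [0.6, 0.1, 0.4]
width: 0.0683
[0.45894042 0.22185314 0.02717598] [1.79983592e+02 4.41115684e-02 1.72622116e+02] [-0.05617743  0.00191624  0.01759798]
```

View pics/c12.png

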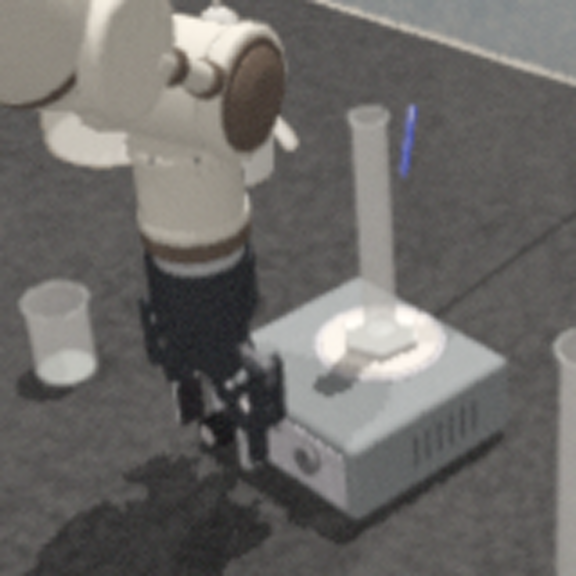

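The knob lies between the fingers at (215,430), with clear space to the tube. I'll close on it gradually.

```bash
python3 -m creep '{"linear":[[0,0,0],[0,0,0],[0,0,0],[0,0,0],[0,0,0]],"angular":[[0,0,0],[0,0,0],[0,0,0],[0,0,0],[0,0,0]],"grip":[0.65,0.55,0.45,0.4,0.35]}' 25
python3 -m creep '{"linear":[[0,0,0],[0,0,0],[0,0,0],[0,0,0],[0,0,0]],"angular":[[0,0,0],[0,0,0],[0,0,0],[0,0,0],[0,0,0]],"grip":[0.32,0.28,0.25,0.2,0.2]}' 25
```

```text
time: 15.27
tool_pos: [0.4587, 0.2223, 0.027]
orientation: [179.9, 0.0, 172.6]
ft_force: [-0.5, 3.4, -0.2]
width: 0.0303
time: 15.68
tool_pos: [0.4589, 0.2241, 0.0274]
orientation: [179.7, 0.0, 172.6]
ft_force: [-1.2, 10.1, 0.7]
width: 0.0251
```

The knob is gripped (25 mm). The 10 N side force says the knob sits about 3 mm further left, so I'll relieve that and then pull.

```bash
python3 -m creep '{"linear":[[0,0.15,0],[0,0.15,0],[0,0,0],[0,0,0]],"angular":[[0,0,0],[0,0,0],[0,0,0],[0,0,0]],"grip":[0.2,0.2,0.2,0.2]}' 40
python3 -m creep '{"linear":[[0.1,0,0],[0.2,0,0],[0.2,0,0],[0.2,0,0]],"angular":[[0,0,0],[0,0,0],[0,0,0],[0,0,0]],"grip":[0.2,0.2,0.2,0.2]}' 40
```

```text
time: 16.02
tool_pos: [0.4588, 0.2243, 0.0273]
orientation: [-179.9, -0.0, 172.6]
ft_force: [-3.3, -2.4, 6.9]
width: 0.0244
time: 16.35
tool_pos: [0.4535, 0.225, 0.0274]
orientation: [-180.0, 0.2, 172.6]
ft_force: [2.6, -3.0, 2.6]
width: 0.0248
```

```bash
python3 -m creep '{"linear":[[0.2,0,0],[0.2,0,0],[0.2,0,0],[0.1,0,0],[0,0,0]],"angular":[[0,0,0],[0,0,0],[0,0,0],[0,0,0],[0,0,0]],"grip":[0.2,0.2,0.2,0.2,0.2]}'
python3 -m creep '{"linear":[[0.1,0,0],[0,0,0],[0,0,0]],"angular":[[0,0,0],[0,0,0],[0,0,0]],"grip":[0.2,0.2,0.2]}'
python3 -c "
from h import *
cv2.imwrite('pics/c13.png',cv2.resize(r.camera('scene')[130:290,190:350],None,fx=3.6,fy=3.6,interpolation=2))"
```

```text
time: 16.77
tool_pos: [0.4449, 0.2262, 0.0273]
orientation: [-180.0, -0.0, 172.6]
ft_force: [-0.4, -3.8, 6.9]
width: 0.0248
time: 17.02
tool_pos: [0.4449, 0.2262, 0.0274]
orientation: [-180.0, 0.1, 172.6]
ft_force: [1.9, -5.8, 3.8]
width: 0.0249
```

View pics/c13.png

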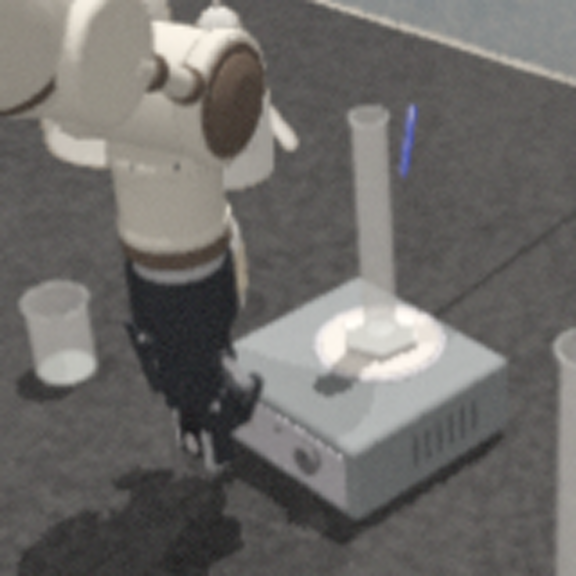

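The tool travelled 14.0 mm and the last millimetre did not move it, so the knob is at its outer stop. I'll ease off, open and go straight up.

```bash
python3 -m creep '{"linear":[[0,0,0],[0,0,0],[0,0,0],[0,0,0],[0,0,0]],"angular":[[0,0,0],[0,0,0],[0,0,0],[0,0,0],[0,0,0]],"grip":[0.3,0.4,0.5,0.65,0.8]}' 20
python3 -m creep '{"linear":[[0,0,0],[0,0,0],[0,0,-0.5],[0,0,-1],[0,0,-2]],"angular":[[0,0,0],[0,0,0],[0,0,0],[0,0,0],[0,0,0]],"grip":[0.8,0.8,0.8,0.8,0.8]}' 
python3 -m creep '{"linear":[[0,0,-2.5],[0,0,-2.5],[0,0,-2.5],[0,0,-2.5],[0,0,-2.5]],"angular":[[0,0,0],[0,0,0],[0,0,0],[0,0,0],[0,0,0]],"grip":[0.8,0.8,0.8,0.8,0.8]}' 
python3 -m creep '{"linear":[[2,0,-2.5],[3,0,-2.5],[2,0,-2.5],[1,0,0],[0,0,0]],"angular":[[0,0,0],[0,0,0],[0,0,0],[0,0,0],[0,0,0]],"grip":[0.8,0.8,0.8,0.8,0.8]}' 
python3 -c "
from h import *
cv2.imwrite('pics/s14.png',r.camera('scene'))
cv2.imwrite('pics/t14.png',r.camera('top'))
a=cv2.imread('pics/s14.png')[120:290,190:350];b=cv2.imread('pics/t14.png')[195:295,220:320]
im=np.zeros((510,800,3),np.uint8);im[:,:480]=cv2.resize(a,(480,510),interpolation=2);im[:320,480:]=cv2.resize(b,(320,320),interpolation=2);cv2.imwrite('pics/c14.png',im)
y=np.radians(-7.3);o=np.array([.4605,.2218,.045]);print(proj('scene',[o,o-.014*np.array([np.cos(y),np.sin(y),0])]));s=r.sense();print(s['tool_pos'],s['ft_force'])"
```

```text
time: 17.48
tool_pos: [0.4432, 0.2268, 0.0263]
orientation: [-180.0, -0.1, 172.6]
ft_force: [0.5, -0.7, -0.3]
width: 0.0657
time: 17.9
tool_pos: [0.4423, 0.2262, 0.0609]
orientation: [-179.9, -0.2, 172.6]
ft_force: [0.3, 0.1, -0.0]
width: 0.0679
time: 18.32
tool_pos: [0.444, 0.2267, 0.1892]
orientation: [180.0, 0.1, 172.6]
ft_force: [0.5, 0.5, -0.4]
width: 0.0682
time: 18.73
tool_pos: [0.3642, 0.2376, 0.2643]
orientation: [179.9, 0.2, 172.7]
ft_force: [-0.1, 0.9, -0.9]
width: 0.068
[[250.81986678 248.22968607]
 [246.70168968 250.57376858]]
[0.36461482 0.23682022 0.26162323] [-0.61008431  0.22779703 -0.46450119]
```

View pics/c14.png

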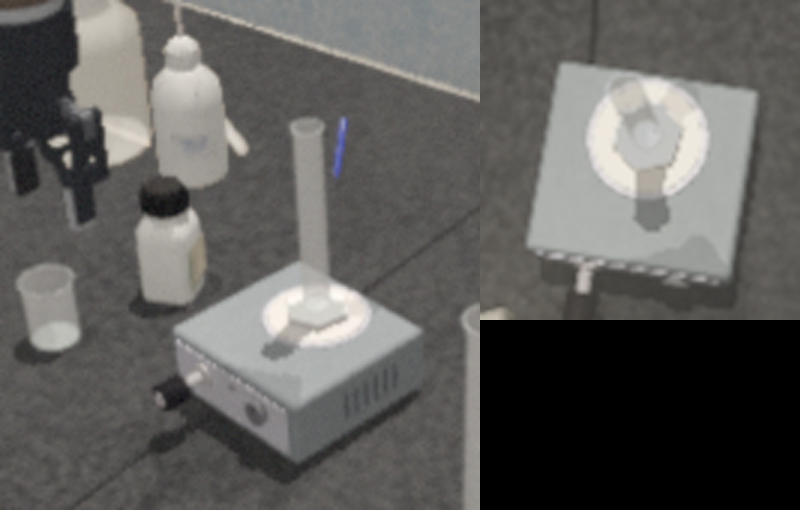

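View pics/s14.png

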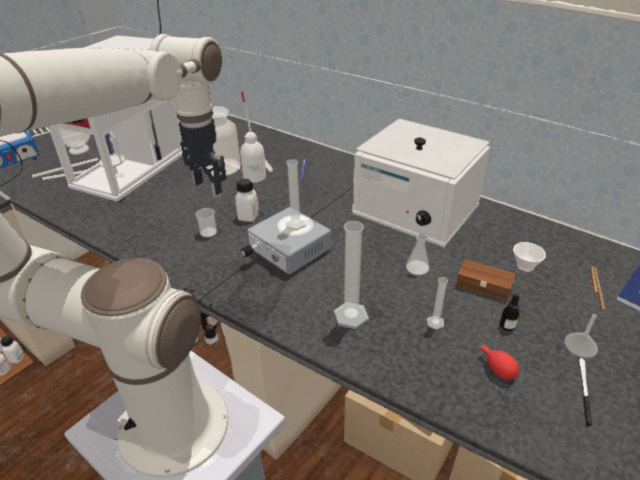

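The knob head now shows at scene (246.7,250.7), where the out position was predicted at (246.7,250.6). The cylinder's inner foot at top (272.5,236.6) is within 1 px of the plate centre, and flask, beaker and bottle are where they were. I'll hand it in.

```bash
python3 -c "
from cell import r
print(r.finish_job())"
```

```text
the job is handed in; nothing more can be done
None
```

The middle-sized measuring cylinder is standing free and upright in the middle of the inspection light's plate. After that I pulled the black knob straight out to its stop. The job was handed in at about 19 s of the 51 s allowed.

- **Cylinder:** I gripped the tube near the top, lifted it upright, and lowered it until I felt about 6 N of contact. I then eased off and opened slowly. The last pictures show its whole foot on the plate, within about 1 pixel (roughly 3 mm) of the centre.
- **Knob:** the tool travelled 14 mm and then stopped against the outer end. After I let go, the head showed where it should be when out, so it stayed out.
- **Other objects:** the flask, beaker and bottle looked unmoved, judged by eye from the pictures only. The robot was clear of everything at hand-in.
- **Disagreement:** the knob sat 2–3 mm further left than I had measured. This gave a brief 10 N side force while gripping, which I relieved before pulling. No check failed.

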